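# Index the drill jig to the blue boss and latch it

### The arm

A 6-joint arm with a two-finger parallel gripper is mounted at the origin on a cart in front of the work surface, level with it; the furniture and walls round the work are solid. World frame = base frame: x ahead of the robot, y to its left, z up, the work surface at z = 0. Lengths are in m, angles in rad, forces in N, time in s.
With the tool pointing down it reaches from about 0.4 to 0.825 m from the base axis. Payload 7 kg.
Tool frame: the origin (TCP) lies midway between the tips of the shut fingers; the grasp point (between the pads) lies 19 mm behind it; z points along the fingers, x is the direction in which the jaws open and shut, and the axes are right-handed (so a half turn about z gives the same grasp; the last joint's range is limited). The gripper opens to 88 mm and grips with 3 to 60 N. Pads are 19 mm wide; open, the fingers measure 130 mm over their backs; the gripper's body (78 mm by 193 mm) begins 47 mm behind the grasp point.
Start: joints at [1.566, 0.359, 0.012, 0, -1.224, -0.288], TCP at [0.195, 0.646, 0.227] pointing down, gripper open.
Joint ranges: [-3.07, 3.07], [-1.43, 2.12], [-1.02, 1.25], [-3.03, 1.67], [-3.05, -0], [-3.03, 3.03]. Speed limits (rad/s): [2.39, 2.39, 3.01, 3.14, 3.14, 3.14].

### API

Orientations are given as [roll, pitch, yaw] about the fixed x, y, z axes, in that order (R = Rz(yaw) Ry(pitch) Rx(roll)).
In Python, from station import status, eyes, workorder gives the robot as it stands.
- The arm moves only by the shell command python3 -m jog 'ROWS' [OPENING] [FORCE]. ROWS is JSON, a list of rows, each a list of 6 numbers: the shift along the world's x, y, z in mm, then the turn, a rotation vector about the world's x, y, z in rad. A call has 1 to 12 rows; each row shifts and turns the pose as measured when the row begins; what a row does not reach is not made up. A row lasts 1/10 s, in which the tool goes at most 50 mm and 8.59 degrees, less where a joint would pass 70% of its speed; a pose out of reach is approached as far as the arm can. A call with a gripper value outside its range is refused whole. OPENING is the opening, from 0 (shut) to 1 (fully open), set as the call begins (- or left out, the last holds). The fingers move at their own pace and stop on an object; FORCE is the grip in N (left out, the last holds). Time passes only in rows, so rows that do not move let the fingers close. It gives the time, the measured TCP pose, the force and the opening at its end, in the units of the state.
- status.get_state(): the state, without advancing time (a new reading comes with each control period).
- eyes.grab_frame(name): name is "side" or "top"; returns the picture (420x560x3 uint8, blue, green, red); there is no depth.
- eyes.calibration(name): a dict with "camera_matrix" (3x3 intrinsics, pixels), "cam_to_world" (4x4, takes a point from camera to world coordinates). Camera axes: x right, y up, looking along -z (the intrinsics and any distortion apply to the point x, -y, -z); pixel columns grow to the right and rows downward; lengths in m; the calibration is good to about 2 mm. A picture is of the moment at which its call begins. calibration takes no time and is no camera call.
- workorder.job_done(): hands the job in, once; it reports no verdict.
The state is a dict: "t": time; "q": joint angles; "qd": joint speeds; "joint_efforts": joint torques, N m; "eef_pos": TCP position; "ee_rot": TCP orientation; "force": force on the tool from outside, world axes, zero at the start; "moment": the same for the moment, N m; "width": finger opening in m.
Only numpy, scipy, OpenCV 4.12 (cv2) and the standard library are available. Lean on these libraries where they do the work, as an engineer would, in place of code of your own. Each camera call takes 0.05 s, during which the arm holds its last target. There are 200 camera calls.

### The job

The round table of the drill jig has been left unlatched. Turn it by its pins until the blue-dyed boss of the housing stands right under the drill bush, then push the red-handled index latch down until its tooth is fully home in the slot of the table's rim. Leave the micrometer and the marker lying beside the jig where they are.

Things in the scene. Friction and masses are not known exactly. Their poses are not given: they have to be found in the camera images.
- jig: indexing drill jig, fixed to the bench. Origin: on the round table's vertical axis, at bench level; z up, x towards the pillar with the drill bush, y left of that. Green base: x -135 to 178, y -148 to 130 mm, 14 mm thick. Pillar (30 mm thick) at x = 150 mm; its fixed arm (28 mm wide, from 114 to 132 mm above the bench) reaches in to x = 39 mm
- index_table (a joint): turn of the round table (rad), counter-clockwise from above, endless; at 0 or whole turns the blue boss is under the bush. Starts between 0.6 and 2.3; friction about 0.2 N m, stays where left. Plate 244 mm across, top 44 mm above the bench, six 20 mm rim slots midway between the bosses; on it a dark iron housing 150 mm across (flange top 58 mm, centre stud up to 97 mm above the bench)
- blue_boss (a point): centre of the top of the blue-dyed boss of the housing (27 mm across, top 66 mm above the bench), 56 mm from the table's axis; it turns with the table. The other five bosses, 60 degrees apart, are bright bare metal and already drilled
- drill_bush (a point): centre of the lower end of the steel drill bush (20 mm thick), 74 mm above the bench and 56 mm from the table's axis along the jig's x; fixed
- turning_pin (a point): centre of the top of one of six upright black pins for turning the table (each 16 mm thick, from 52 to 100 mm above the bench, on a 21 mm collar, 84 mm from the table's axis). This one is 30 degrees counter-clockwise of the blue boss; the others follow every 60 degrees. They pass under the bush arm
- index_latch (a joint): angle of the index latch (rad): 0 = level, tooth fully home in a rim slot; larger = raised, up to 0.8. Starts at 0.45 to 0.6, stays where left (friction about 0.3 N m). The conical tooth draws the table into line if a slot is within 5 mm (2.5 degrees); on the plain rim the latch stops at about 0.145. With the blue boss under the bush, a slot is under the tooth
- latch_hinge (a point): hinge of the index latch, on the jig at x = +90 mm, y = -113 mm, 56 mm above the bench; its axis is the jig's y. The lever runs from it along the jig's -x beside the pins, with the tooth 90 mm from the hinge
- latch_grip (a point): centre of the top face of the latch's red handle (56 mm along the lever, 30 mm wide, 14 mm thick), 165 mm from the hinge along the lever; pressed down from above with a few newtons. Level, its top is 64 mm above the bench
- micrometer: green outside micrometer lying on the bench, 61 x 130 x 16 mm; a bystander. Origin: centre of its underside
- marker: blue marker pen lying on the bench, 137 mm long, 18 mm high; a bystander. Origin: centre of its underside

How it is judged:
At the end, for the whole second after the job is handed in: the blue boss is under the drill bush within 3 mm (sideways), the latch is home (within 0.04 rad of level, its tooth in the slot), and table and latch are at rest (horizontal distance between blue_boss and drill_bush below 0.003 m and value of joint index_latch below 0.04 rad and velocity of joint index_table between -0.02 and 0.02 rad/s and velocity of joint index_latch between -0.02 and 0.02 rad/s); the robot touches nothing.
It fails at once if the micrometer or the marker was moved more than 30 mm (distance of any of micrometer, marker from where it was at the start of the episode above 0.03 m).
It also fails if it takes over 61 s, if anything falls off the work surface, if the arm or the gripper's body presses on something with over 40 N, if the wrist force passes 120 N, or if a joint passes its speed limit or range.

## Working session

There is one attempt and no reset: what is moved stays moved. The work goes in short steps, Python scripts to look and compute and a shell command to move; the robot and the scene stay as the last step left them, time stands still between calls to the robot, and variables do not carry over. Pictures are saved under pics/ and viewed, about 8 in all and at most 12, crops included, and the job is handed in when it is done.

```bash
mkdir -p pics; ls
python3 - <<'E'
from station import status, eyes
import cv2
s=status.get_state(); print(s)
for n in("top","side"):
    c=eyes.calibration(n); print(n,c)
    cv2.imwrite(f"pics/{n}0.png",eyes.grab_frame(n))
E
```

```text
pics
{'t': 0.0, 'q': array([ 1.56610633e+00,  3.59387715e-01,  1.10749260e-02, -3.56937515e-04,
       -1.22410446e+00, -2.88155404e-01]), 'qd': array([-7.10559974e-04,  2.16695973e-04,  1.71452968e-04,  1.16117957e-05,
        1.22510863e-03, -8.14281358e-04]), 'joint_efforts': array([ 1.24740716e-03, -5.82712591e+01,  2.93045032e+01,  6.99658424e+00,
        6.97313400e-03, -1.45112463e-04]), 'eef_pos': array([0.19470402, 0.64580199, 0.22562792]), 'ee_rot': array([-3.14145368e+00, -1.64945875e-03, -1.86376340e+00]), 'force': array([-0.36513571,  0.62092272,  0.16260305]), 'moment': array([-0.00039282, -0.00594572,  0.03233269]), 'width': 0.08744354692643971}
top {'camera_matrix': array([[388.13771824,   0.        , 268.56015535],
       [  0.        , 388.13771824, 203.30890918],
       [  0.        ,   0.        ,   1.        ]]), 'cam_to_world': array([[ 0.0042839 ,  0.98240954, -0.18668997,  0.31234905],
       [-0.99998769,  0.00374117, -0.00325933, -0.10062115],
       [-0.00250356,  0.18670163,  0.98241347,  1.12899203],
       [ 0.        ,  0.        ,  0.        ,  1.        ]])}
side {'camera_matrix': array([[460.67464904,   0.        , 274.54431478],
       [  0.        , 460.67464904, 212.09804814],
       [  0.        ,   0.        ,   1.        ]]), 'cam_to_world': array([[ 0.99543691,  0.01991307, -0.09332107,  0.40795263],
       [-0.09178434,  0.46726932, -0.87933783, -1.13762546],
       [ 0.02609576,  0.88389075,  0.46696483,  0.6646746 ],
       [ 0.        ,  0.        ,  0.        ,  1.        ]])}
```

View pics/top0.png

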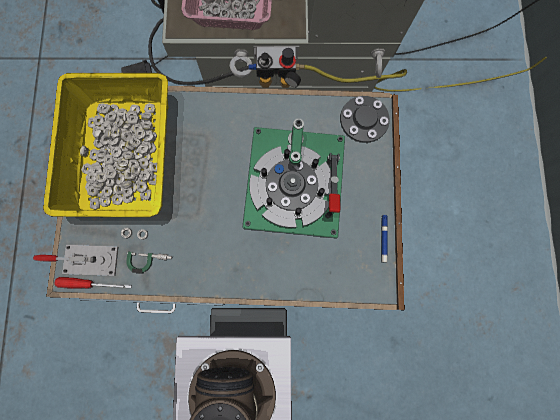

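View pics/side0.png

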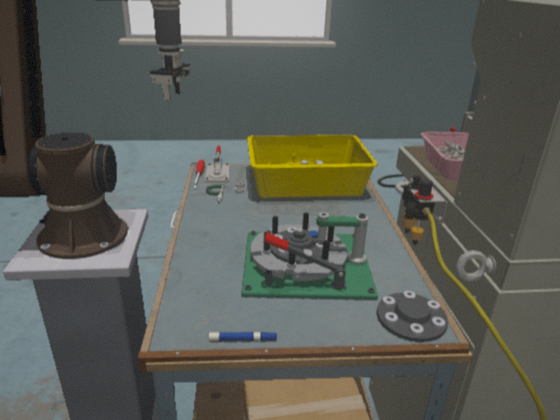

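The top view shows the jig around pixel (293,182). Its pillar is at the top of the image, the blue boss at about (280,169) and the red handle at (335,203). The marker is at (384,240) and the micrometer at (147,260). Next I'll fit the jig pose from the base corners.

```bash
cat > h.py <<'E'
import numpy as np, cv2
from station import status, eyes
def cal(n):
    c=eyes.calibration(n); return c["camera_matrix"],c["cam_to_world"]
def ray(n,uv,z):
    K,T=cal(n); d=np.array([(uv[0]-K[0,2])/K[0,0],-(uv[1]-K[1,2])/K[1,1],-1]); d=T[:3,:3]@d; o=T[:3,3]
    return o+d*(z-o[2])/d[2]
def proj(n,P):
    K,T=cal(n); p=(np.atleast_2d(P)-T[:3,3])@T[:3,:3]; return np.c_[K[0,2]-K[0,0]*p[:,0]/p[:,2], K[1,2]+K[1,1]*p[:,1]/p[:,2]]
def blob(im,lo,hi,box):
    h=cv2.inRange(cv2.cvtColor(im,cv2.COLOR_BGR2HSV),lo,hi); m=np.zeros_like(h); x0,y0,x1,y1=box; m[y0:y1,x0:x1]=h[y0:y1,x0:x1]; return m
E
python3 - <<'E'
from h import *
im=cv2.imread("pics/top0.png")
m=blob(im,(60,90,40),(88,255,255),(235,115,360,250))
pts=cv2.findNonZero(m); hull=cv2.convexHull(pts)
q=cv2.approxPolyDP(hull,6,True)[:,0]; print(q.tolist())
W=np.array([ray("top",p,.014)[:2] for p in q]); print(W.round(4).tolist())
# order corners: by world x then y
W=W[np.argsort(W[:,0])]; near=W[:2][np.argsort(W[:2,1])]; far=W[-2:][np.argsort(W[-2:,1])]
W=np.vstack([near,far]); J=np.array([[-.135,-.148],[-.135,.130],[.178,-.148],[.178,.130]])
a=W-W.mean(0);b=J-J.mean(0)
yaw=np.arctan2((b[:,0]*a[:,1]-b[:,1]*a[:,0]).sum(),(a*b).sum()); R=np.array([[np.cos(yaw),-np.sin(yaw)],[np.sin(yaw),np.cos(yaw)]])
o=W.mean(0)-R@J.mean(0); print("org",o,"yaw",yaw,"res",(J@R.T+o-W).round(4).tolist())
b=blob(im,(100,120,60),(125,255,255),(250,150,330,220)); M=cv2.moments(b,True); u=(M['m10']/M['m00'],M['m01']/M['m00']); print("blue",u,M['m00'])
w=ray("top",u,.066)[:2]; j=R.T@(w-o); print("boss",w,j,np.hypot(*j),np.arctan2(j[1],j[0]))
def J2W(p): p=np.atleast_2d(p); return np.c_[p[:,:2]@R.T+o,p[:,2]]
x0,y0=230,110; S=5
c=cv2.resize(im[y0:y0+140,x0:x0+130],None,fx=S-.5,fy=S-.5,interpolation=cv2.INTER_CUBIC);S=4.5
th=np.arctan2(j[1],j[0])
P=[[0,0,.097],[.056,0,.074],[.09,-.113,.056],[-.075,-.113,.064]]+[[.084*np.cos(th+np.pi/6+k*np.pi/3),.084*np.sin(th+np.pi/6+k*np.pi/3),.1] for k in range(6)]+[[x,y,.014] for x,y in J]
for u in proj("top",J2W(P)): cv2.circle(c,tuple(int(v) for v in ((u-[x0,y0])*S)),4,(0,255,255),1)
cv2.imwrite("pics/c1.png",c)
E
```

```text
[[344, 136], [336, 237], [243, 227], [255, 127]]
[[0.7322, -0.324], [0.4264, -0.2913], [0.4542, -0.0233], [0.76, -0.0547]]
org [ 0.57275066 -0.16214864] yaw -0.10403068834125981 res [[-0.0033, -0.0041], [-0.0023, 0.0045], [0.0023, -0.0038], [0.0032, 0.0034]]
blue (278.76190476190476, 168.31746031746033) 63.0
boss [ 0.61547713 -0.12559507] [0.03869964 0.0407928 ] 0.05622912279372568 0.8117236263384978
```

View pics/c1.png

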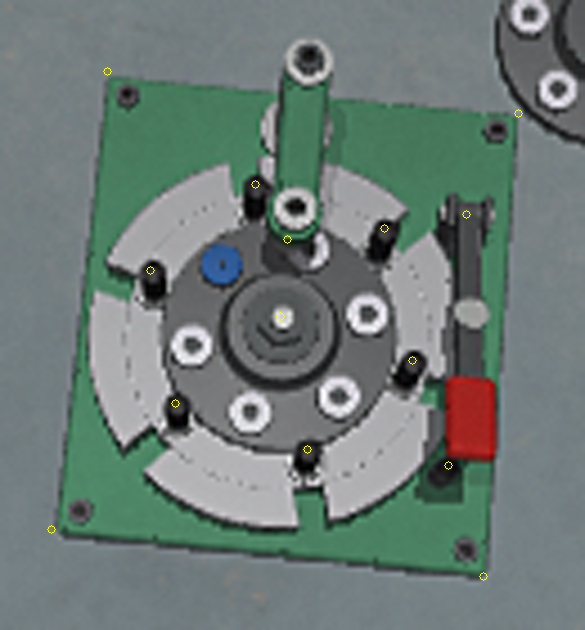

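The overlay confirms the fit: the stud, pins, hinge and boss all match, and the table is at about +0.81 rad. I'll grip the pin at jig angle ~136° and carry it clockwise to 90°, which keeps clear of the pillar and the latch.

```bash
cat >> h.py <<'E'
O=np.array([.57275,-.16215]); YAW=-.1040
def jw(x,y): c,s=np.cos(YAW),np.sin(YAW); return O+[c*x-s*y,s*x+c*y]
def wj(w): c,s=np.cos(YAW),np.sin(YAW); d=np.asarray(w)[:2]-O; return np.array([c*d[0]+s*d[1],-s*d[0]+c*d[1]])
def pin(a): return jw(.084*np.cos(a),.084*np.sin(a))
E
python3 - <<'E'
from h import *
s=status.get_state()
a0=.8117+np.pi/2
print("to pin",(pin(a0)-s["eef_pos"][:2])*1e3, pin(a0),"yaw tgt",a0+YAW+np.pi/2-2*np.pi, s["ee_rot"][2])
E
python3 -m jog '[[0,0,37,0,0,0],[0,0,37,0,0,0],[20,-45,0,0,0,-0.1],[20,-45,0,0,0,-0.1],[20,-45,0,0,0,-0.1],[20,-45,0,0,0,-0.1],[20,-45,0,0,0,-0.1],[20,-45,0,0,0,-0.07],[20,-45,0,0,0,0],[20,-45,0,0,0,0],[20,-45,0,0,0,0],[20,-45,0,0,0,0]]' 0.55 20
```

```text
to pin [ 323.4177942  -744.20174362] [ 0.51814262 -0.09832184] yaw tgt -2.433892653589793 -1.8636683038962012
t: 1.3
eef_pos: [0.3915, 0.188, 0.2949]
ee_rot: [-3.14, -0.011, -2.45]
force: [1.7, 0.5, 0.4]
width: 0.0481
```

Remaining: x +126, y −286.

```bash
python3 -m jog '[[18,-41,0,0,0,0],[18,-41,0,0,0,0],[18,-41,0,0,0,0],[18,-41,0,0,0,0],[18,-41,0,0,0,0],[18,-41,0,0,0,0],[18,-40,0,0,0,0],[0,0,-45,0,0,0],[0,0,-45,0,0,0],[0,0,-45,0,0,0],[0,0,0,0,0,0]]'
python3 - <<'E'
from h import *
s=status.get_state(); p=pin(.8117+np.pi/2)
print((p-s["eef_pos"][:2])*1e3,s["eef_pos"],s["ee_rot"])
im=eyes.grab_frame("side")[190:310,220:400]; cv2.imwrite("pics/s1.png",cv2.resize(im,None,fx=4,fy=4,interpolation=cv2.INTER_CUBIC))
E
```

```text
t: 2.4
eef_pos: [0.5191, -0.1193, 0.1559]
ee_rot: [-3.14, -0.008, -2.459]
force: [-1.0, 0.3, 0.5]
width: 0.0482
[-0.94283034 21.00368956] [ 0.51908545 -0.11932553  0.15590339] [-3.14000256 -0.00772038 -2.45930082]
```

View pics/s1.png

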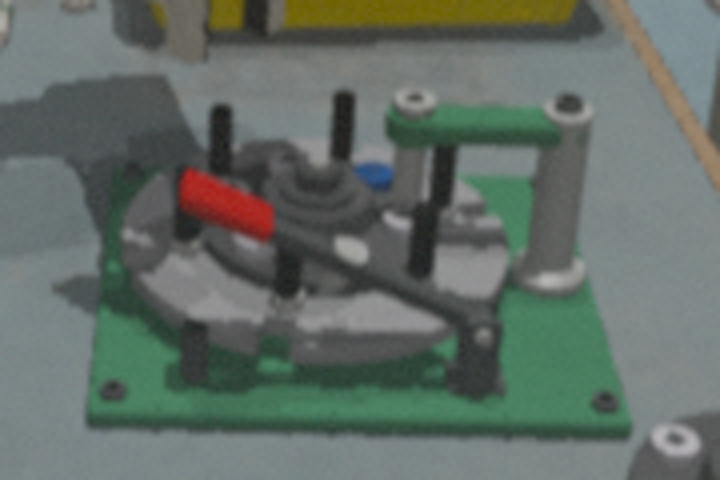

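Run:
```python
from h import *
s=status.get_state(); p=pin(.8117+np.pi/2)
print((p-s["eef_pos"][:2])*1e3,s["eef_pos"],s["ee_rot"],s["t"]); print(proj("side",[s["eef_pos"],[*p,.1]]))
cv2.imwrite("pics/s2.png",eyes.grab_frame("side"))
```

```text
[-3.26729627 21.15943565] [ 0.52140992 -0.11948127  0.159458  ] [-3.13632277 -0.00468703 -2.45804675] 2.45
[[277.08850921 199.40889022]
 [274.37359204 216.4733013 ]]
```

View pics/s2.png

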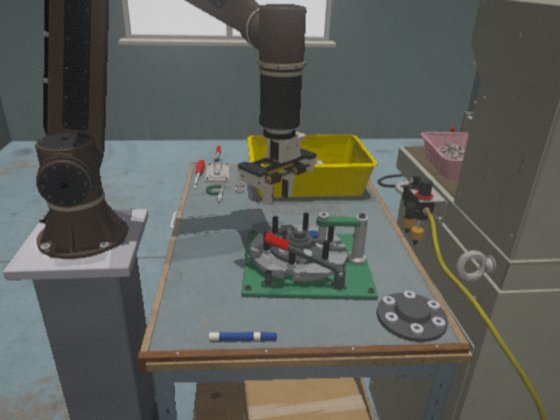

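The gripper hangs over the jig at (277,199), open, and the pin top at (275,216) matches its prediction. I'll correct the offset, descend, and close on the pin.

```bash
python3 -m jog '[[-3,20,0,0,0,0.02],[0,0,0,0,0,0],[0,0,0,0,0,0]]'
python3 - <<'E'
from h import *
s=status.get_state(); p=pin(.8117+np.pi/2)
print((p-s["eef_pos"][:2])*1e3,s["eef_pos"],s["ee_rot"],s["t"])
E
```

```text
t: 2.8
eef_pos: [0.5253, -0.0983, 0.1703]
ee_rot: [-3.126, 0.007, -2.434]
force: [0.4, 0.3, 0.6]
width: 0.0483
[-7.11700123e+00 -3.66766363e-03] [ 0.52525962 -0.09831817  0.17032462] [-3.12590698  0.00685561 -2.43404008] 2.8
```

```bash
cat >> h.py <<'E'
from scipy.spatial.transform import Rotation as Rn
def err(x,y,z,yaw):
    s=status.get_state(); d=(np.array([x,y,z])-s["eef_pos"])*1e3
    r=(Rn.from_euler("xyz",[np.pi,0,yaw])*Rn.from_euler("xyz",s["ee_rot"]).inv()).as_rotvec()
    print("t",round(s["t"],2),"d",d.round(1),"rot",r.round(3),"F",s["force"].round(1),"w",round(s["width"],4))
E
python3 -m jog '[[-7,0,-30,0.007,0.015,0],[0,0,-30,0,0,0]]'
python3 -c "
from h import *
err(*pin(.8117+np.pi/2),.072,-2.434)"
```

```text
t: 3.0
eef_pos: [0.5242, -0.0978, 0.1177]
ee_rot: [-3.132, 0.013, -2.432]
force: [-0.2, 0.0, -1.2]
width: 0.0479
t 3.0 d [ -6.1  -0.5 -45.7] rot [-0.001  0.016 -0.002] F [-0.2  0.  -1.2] w 0.0479
```

```bash
python3 -m jog '[[-7,0,-1,0,0.016,0],[-3,0,-1,0,0.006,0]]'
python3 -c "
from h import *
err(*pin(.8117+np.pi/2),.072,-2.434)"
```

```text
t: 3.2
eef_pos: [0.5136, -0.0982, 0.1161]
ee_rot: [3.136, -0.006, -2.432]
force: [0.7, 0.5, 1.1]
width: 0.0485
t 3.2 d [  4.5  -0.1 -44.1] rot [-0.    -0.008 -0.002] F [0.7 0.5 1.1] w 0.0485
```

```bash
python3 -m jog '[[4,0,-15,0,-0.006,0],[1,0,-15,0,0,0],[0,0,-14,0,0,0]]'
python3 -c "
from h import *
err(*pin(.8117+np.pi/2),.072,-2.434)"
```

```text
t: 3.5
eef_pos: [0.5235, -0.0982, 0.0791]
ee_rot: [-3.137, 0.007, -2.431]
force: [0.0, 0.6, -0.7]
width: 0.0479
t 3.5 d [-5.3 -0.1 -7.1] rot [-0.001  0.008 -0.003] F [ 0.   0.6 -0.7] w 0.0479
```

```bash
python3 -m jog '[[-4,0,-4,0,0.006,0],[-1,0,-2,0,0,0],[0,0,0,0,0,0],[0,0,0,0,0,0],[0,0,0,0,0,0]]' 0 15
python3 -c "
from h import *
err(*pin(.8117+np.pi/2),.072,-2.434); print(wj(status.get_state()['eef_pos'])*1e3)"
```

```text
t: 4.0
eef_pos: [0.5204, -0.0983, 0.0776]
ee_rot: [-3.138, 0.005, -2.43]
force: [2.4, -0.7, -8.7]
width: 0.015
t 4.0 d [-2.2 -0.  -5.6] rot [-0.001  0.006 -0.004] F [ 2.4 -0.7 -8.7] w 0.015
[-58.72158224  58.08223556]
```

Width 15 mm, so the pin is gripped. Now the arc steps.

```bash
python3 -c "
from h import *
a=np.linspace(.8117,0,10)+np.pi/2
P=np.array([pin(x) for x in a])*1e3
print(np.diff(P,axis=0).round(1).tolist(), P[-1])"
```

```text
[[6.0, 4.7], [6.4, 4.1], [6.7, 3.5], [7.0, 2.9], [7.2, 2.3], [7.4, 1.6], [7.5, 0.9], [7.6, 0.2], [7.6, -0.4]] [581.47026042 -78.6038627 ]
```

```bash
python3 -m jog '[[6,4.7,-1,0,0,-0.09],[6.4,4.1,-1,0,0,-0.09],[6.7,3.5,-1,0,0,-0.09]]'
python3 -c "
from h import *
p=status.get_state(); j=wj(p['eef_pos']); print(j*1e3,np.hypot(*j),np.arctan2(j[1],j[0])-np.pi/2, p['ee_rot'],p['force'],p['moment'])"
```

```text
t: 4.3
eef_pos: [0.539, -0.0863, 0.0775]
ee_rot: [-3.138, 0.005, -2.708]
force: [-1.8, -0.5, 5.4]
width: 0.0159
[-41.46208072  71.90448283] 0.08300216134953256 0.5230563051341615 [-3.13760105  0.00527909 -2.70766532] [-1.82970458 -0.48028387  5.38329983] [0.00932677 0.80402361 0.07664242]
```

Tracking well; table is at ~0.52. Continuing.

```bash
python3 -m jog '[[7,2.9,0,0,0,-0.09],[7.2,2.5,0,0,0,-0.09],[7.4,1.8,0,0,0,-0.09],[7.5,1.1,0,0,0,-0.09],[7.5,0.5,0,0,0,-0.09]]'
python3 -c "
from h import *
p=status.get_state(); j=wj(p['eef_pos']); print(j*1e3,np.hypot(*j),np.arctan2(j[1],j[0])-np.pi/2, p['ee_rot'],p['force'],p['moment'])
err(*pin(np.pi/2),.077,-np.pi+YAW)"
```

```text
t: 4.8
eef_pos: [0.5739, -0.078, 0.0776]
ee_rot: [-3.137, -0.0, 3.107]
force: [-0.7, -1.4, -1.6]
width: 0.0155
[-7.56830379 83.77277671] 0.08411395449005113 0.09009864253293176 [-3.13687854e+00 -1.19979461e-04  3.10726917e+00] [-0.74415573 -1.38988517 -1.59543807] [-0.26812986  0.29071265  0.15164047]
t 4.8 d [ 7.6 -0.6 -0.6] rot [ 0.005 -0.    -0.07 ] F [-0.7 -1.4 -1.6] w 0.0155
```

```bash
python3 -m jog '[[6.5,-0.3,0,0,0,-0.06],[1.1,-0.3,0,0,0,-0.01],[0,0,0,0,0,0]]'
python3 - <<'E'
from h import *
err(*pin(np.pi/2),.077,-np.pi+YAW)
im=eyes.grab_frame("top"); cv2.imwrite("pics/top3.png",im)
c=cv2.resize(im[110:250,230:360],None,fx=4.2,fy=4.2,interpolation=cv2.INTER_CUBIC)
th=0
P=[[*jw(.056,0),.066],[*jw(.056,0),.074]]+[[*pin(np.pi/6+k*np.pi/3),.1] for k in range(6)]+[[*jw(.122*np.cos(k*np.pi/3+np.pi/6),.122*np.sin(k*np.pi/3+np.pi/6)),.044] for k in range(6)]
for u in proj("top",P): cv2.circle(c,tuple(int(v) for v in ((u-[230,110])*4.2+2)),4,(0,255,255),1)
cv2.imwrite("pics/c3.png",c)
E
```

```text
t: 5.1
eef_pos: [0.5817, -0.0783, 0.0776]
ee_rot: [-3.137, -0.001, 3.033]
force: [0.1, -0.9, -1.8]
width: 0.0156
t 5.1 d [-0.2 -0.3 -0.6] rot [ 0.004 -0.002  0.004] F [ 0.1 -0.9 -1.8] w 0.0156
```

View pics/c3.png

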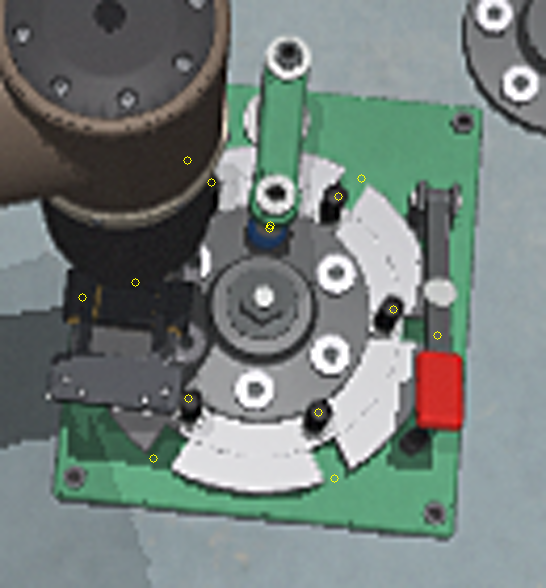

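The pins and the lower-right slot at (335,476) agree with the overlay for angle 0 to within about 2 mm, and the blue boss is under the bush. I'll release and lift.

```bash
python3 -m jog '[[0,0,0,0,0,0],[0,0,0,0,0,0],[0,0,0,0,0,0],[0,0,25,0,0,0],[0,0,35,0,0,0],[0,0,40,0,0,0],[0,0,35,0,0,0],[0,0,0,0,0,0]]' 0.5
python3 - <<'E'
from h import *
err(*jw(-.06,-.113),.2,-np.pi+YAW)
im=eyes.grab_frame("side"); cv2.imwrite("pics/s4.png",im)
m=blob(im,(0,150,80),(8,255,255),(240,220,320,290))
M=cv2.moments(m,True); u=(M['m10']/M['m00'],M['m01']/M['m00']); print(u,M['m00'])
for q in (.4,.45,.5,.55,.6):
    l=.165; x=.09-l*np.cos(q); print(q,proj("side",[*jw(x,-.113),.056+l*np.sin(q)+.004]))
E
```

```text
t: 5.95
eef_pos: [0.5793, -0.0792, 0.2177]
ee_rot: [-3.135, -0.003, 3.038]
force: [-0.4, -0.6, 0.1]
width: 0.0434
t 5.95 d [ -77.9 -189.1  -17.7] rot [ 0.006 -0.003 -0.001] F [-0.4 -0.6  0.1] w 0.0434
(276.25233644859816, 240.7663551401869) 214.0
0.4 [[273.24074607 243.34254568]]
0.45 [[274.85722462 240.49939808]]
0.5 [[276.65043546 237.71110461]]
0.55 [[278.61718921 234.98595306]]
0.6 [[280.75369061 232.33219394]]
```

The latch is at about 0.46 rad. I'll shut the jaws and go above the handle.

```bash
python3 -m jog '[[-13,-31,0,0,0,0],[-13,-32,0,0,0,0],[-13,-32,0,0,0,0],[-13,-32,0,0,0,0],[-13,-32,0,0,0,0],[-13,-30,0,0,0,0],[0,0,0,0,0,0]]' 0
python3 - <<'E'
from h import *
err(*jw(-.062,-.113),.145,-np.pi+YAW)
E
```

```text
t: 6.7
eef_pos: [0.4936, -0.2723, 0.2093]
ee_rot: [-3.137, -0.013, 3.043]
force: [-0.1, 0.7, -0.4]
width: 0.0004
t 6.7 d [  5.8   4.2 -64.3] rot [ 0.003 -0.013 -0.005] F [-0.1  0.7 -0.4] w 0.0004
```

```bash
python3 -m jog '[[5,4,-25,0,-0.012,0],[0,0,-25,0,0,0],[0,0,-12,0,0,0]]'
python3 - <<'E'
from h import *
err(*jw(-.062,-.113),.064,-np.pi+YAW)
E
```

```text
t: 7.0
eef_pos: [0.4978, -0.2693, 0.1452]
ee_rot: [-3.139, 0.001, 3.04]
force: [-0.6, 0.3, 1.0]
width: 0.0005
t 7.0 d [  1.5   1.2 -81.2] rot [ 0.003  0.001 -0.002] F [-0.6  0.3  1. ] w 0.0005
```

```bash
python3 -m jog '[[0,1,-8,0,0,0],[0,0,-8,0,0,0],[-1,0,-8,0,0,0],[-1,0,-8,0,0,0],[-1,0,-8,0,0,0],[-1,0,-8,0,0,0]]'
python3 - <<'E'
from h import *
err(*jw(-.07,-.113),.064,-np.pi+YAW)
E
```

```text
t: 7.6
eef_pos: [0.4943, -0.2675, 0.0942]
ee_rot: [-3.138, 0.001, 3.042]
force: [-0.9, -0.3, 0.5]
width: 0.0005
t 7.6 d [ -2.9   0.3 -30.2] rot [ 0.004  0.001 -0.004] F [-0.9 -0.3  0.5] w 0.0005
```

```bash
python3 -m jog '[[-1,0,-7,0,0,0],[-1,0,-7,0,0,0],[-1,0,-7,0,0,0],[0,0,-5,0,0,0],[0,0,-3,0,0,0]]'
python3 - <<'E'
from h import *
err(*jw(-.07,-.113),.064,-np.pi+YAW)
im=eyes.grab_frame("side")[190:310,220:400]; cv2.imwrite("pics/s5.png",cv2.resize(im,None,fx=4,fy=4,interpolation=cv2.INTER_CUBIC))
E
```

```text
t: 8.1
eef_pos: [0.4909, -0.2677, 0.0634]
ee_rot: [-3.138, 0.001, 3.043]
force: [-9.3, 10.6, 39.2]
width: 0.0004
t 8.1 d [0.5 0.4 0.6] rot [ 0.004  0.    -0.005] F [-9.3 10.6 39.2] w 0.0004
```

View pics/s5.png

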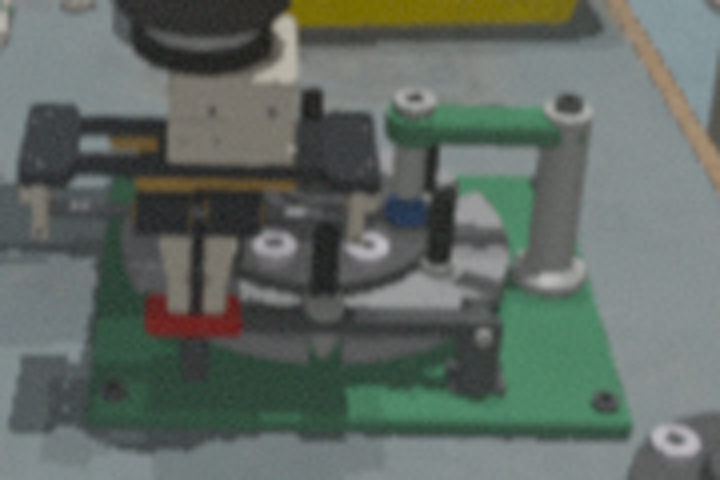

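The lever lies level, with the handle at (193,315) and the tip at z = 63.4 mm against 64 mm expected. The sharp force rise fits the tooth bottoming in its slot. I'll lift off and check.

```bash
python3 -m jog '[[0,0,5,0,0,0],[0,0,15,0,0,0],[0,0,40,0,0,0],[0,0,45,0,0,0],[-20,40,40,0,0,0],[-20,45,0,0,0,0],[-20,45,0,0,0,0],[-10,45,0,0,0,0],[0,45,0,0,0,0],[0,45,0,0,0,0],[0,0,0,0,0,0],[0,0,0,0,0,0]]'
python3 - <<'E'
from h import *
S=4
im=eyes.grab_frame("top"); cv2.imwrite("pics/top6.png",im)
t=eyes.grab_frame("side"); b=blob(t,(0,150,80),(8,255,255),(220,220,320,310)); M=cv2.moments(b,True); print("red",M['m10']/M['m00'],M['m01']/M['m00'])
for q in (0,.05,.145): print(q,proj("side",[*jw(.09-.165*np.cos(q),-.113),.056+.165*np.sin(q)+.004]))
c=cv2.resize(im[110:250,230:360],None,fx=4.2,fy=4.2,interpolation=cv2.INTER_CUBIC)
P=[[*jw(.056,0),.074]]+[[*pin(np.pi/6+k*np.pi/3),.1] for k in range(6)]+[[*jw(.122*np.cos(k*np.pi/3+np.pi/6),.122*np.sin(k*np.pi/3+np.pi/6)),.044] for k in range(6)]
for u in proj("top",P): cv2.circle(c,tuple(int(v) for v in ((u-[230,110])*4.2+2)),3,(0,255,255),1)
d=cv2.resize(t[190:310,220:400],(588,392),interpolation=cv2.INTER_CUBIC)
cv2.imwrite("pics/c6.png",c); cv2.imwrite("pics/s6.png",d)
s=status.get_state(); print(s["eef_pos"],s["force"],s["t"])
a=cv2.imread("pics/top0.png")
for n,bx in(("marker",(375,205,395,270)),("mic",(120,240,175,275))):
    x0,y0,x1,y1=bx; print(n,cv2.absdiff(a,im)[y0:y1,x0:x1].mean())
E
```

```text
t: 9.35
eef_pos: [0.422, -0.0009, 0.2082]
ee_rot: [3.141, 0.008, 3.042]
force: [0.4, 0.2, 0.6]
width: 0.0006
red 267.6990291262136 267.95631067961165
0 [[266.86340096 267.07997015]]
0.05 [[267.0198415  264.09083532]]
0.145 [[267.81946437 258.39226734]]
[ 0.42217811 -0.00209039  0.20804102] [-0.86261353 -0.622703    0.47075024] 9.45
marker 14.91128205128205
mic 42.16207792207792
```

View pics/c6.png

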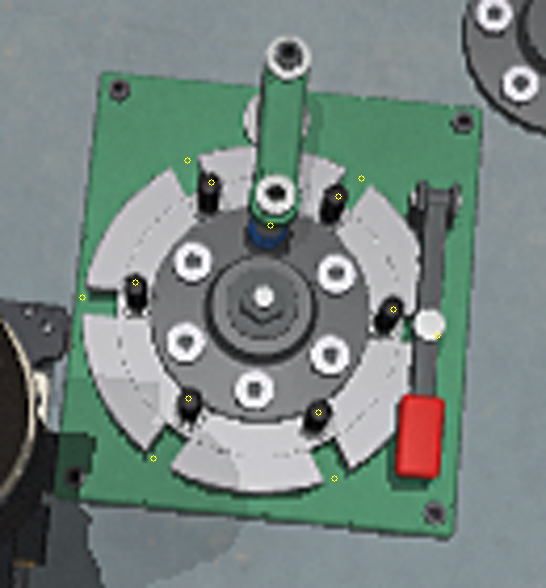

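View pics/s6.png

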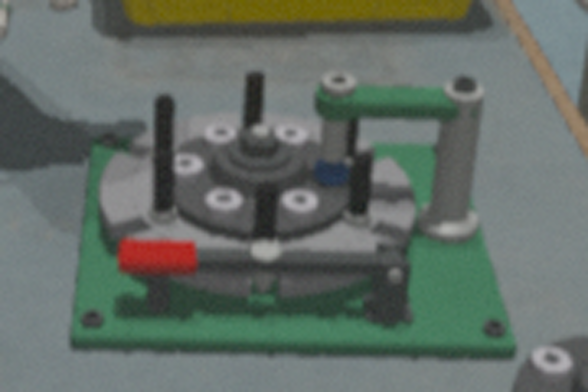

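The table sits in line at angle 0 and the latch is level: the red centroid is at row 268, against 267 predicted for level. The plain top-image difference was non-zero for both bystanders, so I'll compare their centroids before handing in.

```bash
python3 - <<'E'
from h import *
a=cv2.imread("pics/side0.png"); b=eyes.grab_frame("side")
for n,lo,hi,bx in (("marker",(100,120,40),(125,255,255),(195,320,290,350)),("mic",(60,70,30),(95,255,255),(195,178,235,205))):
    print(n,[(M['m10']/M['m00'],M['m01']/M['m00'],M['m00']) for M in (cv2.moments(blob(i,lo,hi,bx),True) for i in (a,b))])
E
python3 -m jog '[[0,0,0,0,0,0],[0,0,0,0,0,0],[0,0,0,0,0,0]]'
```

```text
marker [(245.1437908496732, 335.72549019607845, 306.0), (244.93790849673204, 335.7091503267974, 306.0)]
mic [(212.7058823529412, 189.58823529411765, 17.0), (213.5, 189.70833333333334, 24.0)]
t: 9.8
eef_pos: [0.4221, -0.0054, 0.2075]
ee_rot: [-3.141, 0.006, 3.033]
force: [-1.4, 0.3, -0.4]
width: 0.0001
```

```bash
python3 -c "
from station import workorder
print(workorder.job_done())"
```

```text
the job is handed in; nothing more can be done
None
```

The blue boss is under the drill bush and the latch is home. I handed the job in at about 10 s; no verdict is reported.

I gripped one of the table's pins, turned the table clockwise about 0.81 rad, released it, and pressed the red handle down with shut fingers.

**Table:** In the last top view the pins and slots match the predicted positions for angle 0 to within about 2 mm.

**Latch:** The lever is level in the side view, with the handle's centre at pixel row 268 against 267 predicted for level and 258 for a latch stopped on the plain rim. While pressing, the fingertips stopped at 63 mm, where 64 mm is level.

**Press force:** It reached 39 N vertically (about 42 N in total) at the fingertips as the tooth bottomed. That is more than the few newtons needed and close to the 40 N limit stated for the arm and the gripper's body. It is well under the 120 N wrist limit.

**Micrometer and marker:** A plain image difference on the top view was non-zero for both, probably because of the arm or its shadow; I did not check that. In the side view neither centroid moved by more than 1 pixel, though the micrometer check rests on only about 20 pixels.

**Robot:** The gripper is clear of everything, and the force readings are at noise level.

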